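Seat the slotted carousel on the keyed turntable

TASK

Of the two small grey tube carousels on the bench, take the one whose bore has two slots and fit it, upright, on the turntable: turn it so that its slots line up with the steel blade across the spindle, so that it drops all the way down and lies flat on the turntable's plate, then let go. Leave the other carousel, the one with a plain round hole, where it is.

Things in the scene. Friction and masses are not known exactly. Their poses are not given: they have to be found in the camera images.
- slotted_carousel: Loose grey carousel, 0.16 kg: disc 104 mm across, 6 mm thick, with dark tube wells; on it a round hub 56 mm across, top 50 mm above the underside (grip the hub's upper part, any diameter, from above). Through bore: round hole 25 mm with two opposite slots, 46 mm end to end, 18 mm wide. Origin: centre of underside; z up, x along the slots (both ends alike: half a turn makes no difference).
- plain_carousel: Bystander: loose carousel of the same size, colour and outside shape, its bore a plain round 25 mm hole without slots; it does not fit the turntable. Origin: centre of underside.
- turntable: White fixed base 136 mm across, plate top 28 mm above the bench; dark steel post 14 mm thick, pointed tip 39.5 mm above the plate; across it a blade 34 mm long, 7 mm thick, 26 mm high, rounded top. Black rim marks in line with the blade. A carousel within about 15 degrees and 4 mm of the blade drops on; else it rests on the blade. Origin: centre of underside; x along the blade (ends alike), z up.
- seat (a point): Point on the turntable's axis at the plate's top, 28 mm above the bench, where the centre of the carousel's underside lies when seated. Axes as the turntable's.
Things that resemble listed ones, but are neither listed nor needed, are in the scene too. Leave any purple look-alike of the turntable alone.

How it is judged:
By the outcome, as a careful person would: the job done as asked, in the order asked, and still so for the second after the job is handed in, with the robot touching nothing.
It also fails if it takes over 38 s, if anything falls off the work surface, if the arm or the gripper's body presses on something with over 40 N, if the wrist force passes 120 N, or if a joint passes its speed limit or range.

ROBOT

A 6-joint arm with a two-finger parallel gripper is mounted at the origin on the work surface; the furniture and walls round the work are solid. World frame = base frame: x ahead of the robot, y to its left, z up, the work surface at z = 0. Lengths are in m, angles in degrees, forces in N, time in s.
With the tool pointing down it reaches from about 0.4 to 0.825 m from the base axis. Payload 7 kg.
Tool frame: the origin (TCP) lies at the very end of the fingers, on their centre line; the grasp point (between the pads) lies 19 mm behind it (ctrl.grip_depth is the z of the grasp point in the tool frame, in m); z points along the fingers, y is the direction in which the jaws open and shut (so a half turn about z gives the same grasp; the last joint's range is limited). The gripper opens to 88 mm and grips with 3 to 60 N. Pads are 19 mm wide; open, the fingers measure 130 mm over their backs; the gripper's body (78 mm by 193 mm) begins 47 mm behind the grasp point.
Start: joints at [83.428, 20.546, 0.682, 0, -70.136, -16.507], TCP at [0.265, 0.621, 0.192] pointing down, gripper open.
Joint ranges: [-176.03, 176.03], [-82.01, 121.73], [-58.28, 71.71], [-173.87, 95.51], [-174.79, -0.11], [-173.66, 173.66]. Speed limits (degrees/s): [136.94, 136.94, 172.46, 180, 180, 180].

INTERFACE

Orientations are given as [roll, pitch, yaw] about the fixed x, y, z axes, in that order (R = Rz(yaw) Ry(pitch) Rx(roll)).
In Python, from plant import telemetry, snapshot, job, models, ctrl gives the robot as it stands.
- The arm moves only by the tool jog_arm, never from a script. Its argument "targets" is text: rows parted by semicolons, each of 7 numbers parted by spaces: the shift along the tool's x, y, z in m, then the turn, a rotation vector about the tool's x, y, z in degrees, then the gripper command: -1 is shut, 1 is fully open, values between are in proportion. A call has exactly 8 rows; each row is the pose to reach, as a shift and turn from the pose measured when the call began, along the tool's axes at that moment; what a row does not reach only later rows make up. A row lasts 1/8 s, in which the tool goes at most 62.5 mm and 10.7 degrees, less where a joint would pass 70% of its speed; a pose out of reach is approached as far as the arm can. A call with a gripper value outside its range is refused whole. The fingers move at their own pace and stop on an object; the grip force is fixed at half the most. Time passes only in rows, so rows that repeat a pose let the fingers close, or fill a call up. It gives the time, the measured TCP pose, the force and the opening at its end, in the units of the state.
- telemetry.get_obs(): the state, without advancing time (a new reading comes with each control period).
- snapshot(name): name is "scene" or "side" or "wrist"; returns a dict with "img" (420x560x3 uint8, red, green, blue), "range_z" (420x560 float32, m along the optical axis (not along the pixel's ray), 0 where there is no reading), "intrinsics" (3x3 intrinsics, pixels), "R" (3x3) and "t" (3): a world point X has camera coordinates R X + t. Camera axes: x right, y down, z forward; pixel columns grow to the right and rows downward; lengths in m; the calibration is good to about 2 mm. A picture is of the moment at which its call begins.
- job.close_job(): hands the job in, once; it reports no verdict.
Trained networks look in a picture, given as the dict that the camera call returned (one of the last four; its "shot" number tells which), for a name from the list of things; names that differ only in an ending like _2 or _b are one class to them, and where a whole thing is asked for, a point or a joint stands for the part that bears it (a point fixed in the world has none). Each returns a list of dicts, best first, with "conf" (0 to 1); they miss things now and then, are a little off and sometimes report something else, mostly with a low value. They report only what shows in the picture. A call takes as long as a camera call. They do not tell look-alikes from the thing itself.
- models.cut_out(name, picture): "region" (420x560 bool, what is visible of it) and "uv" ([column, row] in pixels, amid what is visible of it).
- models.spot_point(name, picture): "uv" ([column, row] in pixels: a listed point, or the origin of a listed thing).
The state is a dict: "clock": time; "joint_pos": joint angles; "qvel": joint speeds; "tau": joint torques, N m; "tool_pos": TCP position; "orientation": TCP orientation; "force": force on the tool from outside, world axes, zero at the start; "moment": the same for the moment, N m; "opening": finger opening in m.
Only numpy, scipy, OpenCV 4.12 (cv2) and the standard library are available. Lean on these libraries where they do the work, as an engineer would, in place of code of your own. Each camera call takes 0.05 s, during which the arm holds its last target.

## Working session

There is one attempt and no reset: what is moved stays moved. The work goes in short steps, Python scripts to look and compute and a tool call to move; the robot and the scene stay as the last step left them, time stands still between calls to the robot, and variables do not carry over. Pictures are saved under pics/ and viewed, and the job is handed in when it is done.

Besides the shell and the picture viewer there is one more tool, called as name(argument=value, ...), one argument or row to a line, values as JSON. jog_arm: Moves the arm, as the interface text tells. Its arguments: {"type":"object","properties":{"targets":{"type":"string"}},"required":["targets"]}

```bash
ls; mkdir -p pics
python3 - <<'E'
from plant import telemetry, snapshot, job, models, ctrl
import cv2, numpy as np
o=telemetry.get_obs(); print({k:np.round(v,3) for k,v in o.items()}, ctrl.grip_depth)
for n in ["scene","side","wrist"]:
    s=snapshot(n); cv2.imwrite(f"pics/{n}0.png",s["img"][:,:,::-1])
    np.savez(f"{n}0.npz",**{k:v for k,v in s.items()})
    K=s["intrinsics"]
    for name in ["slotted_carousel","turntable"]:
        for d in models.spot_point(name,s):
            u,v=d["uv"]
            print(n,name,np.round(d["uv"],1),round(d["conf"],2))
    print(n,np.round(-s["R"].T@s["t"],3), K[0,0])
E
```

```text
pics
{'clock': np.float64(0.0), 'joint_pos': array([ 8.3427e+01,  2.0590e+01,  6.3400e-01, -2.1000e-02, -7.0136e+01,
       -1.6508e+01]), 'qvel': array([ 0.02 , -0.021, -0.025,  0.049, -0.135,  0.015]), 'tau': array([ 1.0000e-03, -5.8272e+01,  2.9306e+01,  6.9970e+00,  7.0000e-03,
       -0.0000e+00]), 'tool_pos': array([0.264, 0.62 , 0.191]), 'orientation': array([ 1.79906e+02, -8.00000e-03, -2.30880e+01]), 'force': array([-0.256,  0.858, -0.96 ]), 'moment': array([ 0.009, -0.06 , -0.013]), 'opening': np.float64(0.088)} -0.0188
scene slotted_carousel [326.6 239.4] 0.66
scene turntable [211.3 139.6] 0.64
scene turntable [268.6 193.4] 0.63
scene [-0.189 -0.414  1.028] 421.2642973688618
side slotted_carousel [287.9 251.8] 0.72
side turntable [280.9 161.7] 0.95
side turntable [280.8 207.4] 0.82
side [ 0.302 -1.028  0.672] 432.78571686350256
wrist [0.331 0.59  0.384] 364.535761859447
```

View pics/scene0.png

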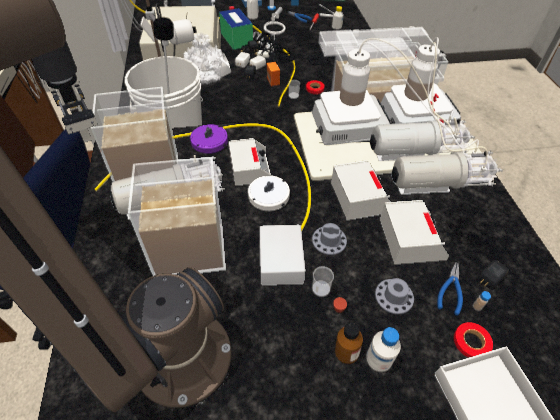

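View pics/side0.png

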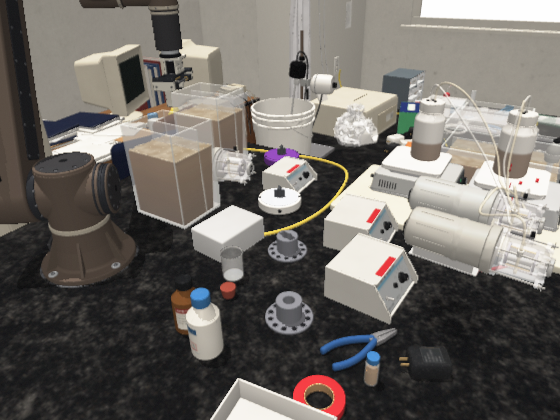

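View pics/wrist0.png

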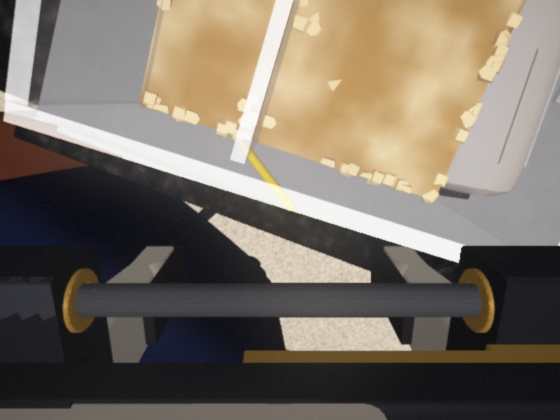

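Scene view: the two carousels are at (330,238) and (395,294), the white turntable at (268,192), and the purple look-alike at (210,139). I'll enlarge each and find their positions.

```bash
cat > h.py <<'E'
import numpy as np, cv2
def back(s,u,v,z):
    K=s["intrinsics"];R=s["R"];t=s["t"]
    d=R.T@np.linalg.solve(K,np.array([u,v,1.0])); c=-R.T@t
    return c+d*(z-c[2])/d[2]
def cloud(s):
    K=s["intrinsics"];Z=s["range_z"];h,w=Z.shape
    u,v=np.meshgrid(np.arange(w),np.arange(h))
    P=np.stack([(u-K[0,2])/K[0,0]*Z,(v-K[1,2])/K[1,1]*Z,Z],-1)
    return (P-s["t"])@s["R"]
def proj(s,X):
    c=s["R"]@np.asarray(X)+s["t"];p=s["intrinsics"]@c;return p[:2]/p[2]
E
python3 - <<'E'
from h import *
S={n:dict(np.load(n+"0.npz")) for n in["scene","side"]}
crops=[]
def cr(n,u,v,r=28):
    return cv2.resize(S[n]["img"][v-r:v+r,u-r:u+r,::-1],(260,260),interpolation=cv2.INTER_CUBIC)
top=np.hstack([cr("scene",330,238),cr("scene",395,294),cr("scene",268,192)])
bot=np.hstack([cr("side",288,245),cr("side",289,311),cr("side",280,198)])
cv2.imwrite("pics/crops.png",np.vstack([top,bot]))
for n,pts in [("scene",[(330,238),(395,294),(268,192)]),("side",[(288,245),(289,311),(280,198)])]:
    P=cloud(S[n]);
    for (u,v) in pts:
        Q=P[v-35:v+35,u-40:u+40].reshape(-1,3)
        c=back(S[n],u,v,0.03)
        Q=Q[np.hypot(*(Q-c)[:,:2].T)<0.09]
        for lo,hi in [(0.044,0.056),(0.003,0.012),(0.023,0.033),(0.055,0.075)]:
            m=Q[(Q[:,2]>lo)&(Q[:,2]<hi)]
            if len(m)>5: print(n,u,v,(lo,hi),len(m),np.round(m.mean(0),4),np.round((m.max(0)+m.min(0))/2,4),np.round(np.ptp(m,axis=0),3))
E
```

```text
scene 330 238 (0.044, 0.056) 189 [ 0.5127 -0.103   0.0505] [ 0.5143 -0.1022  0.0497] [0.057 0.056 0.011]
scene 330 238 (0.003, 0.012) 783 [ 0.5001 -0.11    0.0063] [ 0.5044 -0.1093  0.0075] [0.176 0.177 0.009]
scene 330 238 (0.023, 0.033) 59 [ 0.5047 -0.1069  0.0281] [ 0.5088 -0.1039  0.0281] [0.047 0.052 0.01 ]
scene 330 238 (0.055, 0.075) 7 [ 0.4766 -0.0665  0.0633] [ 0.486  -0.0743  0.0631] [0.089 0.071 0.016]
scene 395 294 (0.044, 0.056) 285 [ 0.4583 -0.3441  0.0509] [ 0.4592 -0.3438  0.0497] [0.057 0.055 0.011]
scene 395 294 (0.003, 0.012) 1068 [ 0.4442 -0.3476  0.006 ] [ 0.4488 -0.3464  0.0074] [0.174 0.173 0.009]
scene 395 294 (0.023, 0.033) 60 [ 0.4462 -0.3464  0.0272] [ 0.4533 -0.3448  0.0278] [0.043 0.053 0.009]
scene 268 192 (0.044, 0.056) 66 [0.5656 0.192  0.0499] [0.5648 0.1921 0.0499] [0.066 0.089 0.012]
scene 268 192 (0.003, 0.012) 229 [0.5074 0.1298 0.0054] [0.5378 0.1478 0.0074] [0.172 0.178 0.009]
scene 268 192 (0.023, 0.033) 943 [0.5464 0.152  0.029 ] [0.5494 0.1607 0.0281] [0.136 0.15  0.01 ]
scene 268 192 (0.055, 0.075) 72 [0.5674 0.2047 0.0629] [0.562  0.1915 0.
[... 339 characters left out ...]
de 289 311 (0.044, 0.056) 394 [ 0.46   -0.3466  0.0508] [ 0.4603 -0.3435  0.0497] [0.055 0.056 0.011]
side 289 311 (0.003, 0.012) 1224 [ 0.4571 -0.3603  0.0066] [ 0.4586 -0.3508  0.0075] [0.175 0.166 0.009]
side 289 311 (0.023, 0.033) 104 [ 0.4555 -0.3615  0.0281] [ 0.4589 -0.3503  0.028 ] [0.053 0.044 0.01 ]
side 280 198 (0.044, 0.056) 86 [0.5671 0.1858 0.0501] [0.5677 0.1886 0.05  ] [0.063 0.086 0.012]
side 280 198 (0.003, 0.012) 287 [0.5453 0.1029 0.0051] [0.5524 0.1248 0.0074] [0.175 0.138 0.009]
side 280 198 (0.023, 0.033) 643 [0.5487 0.1422 0.0301] [0.5496 0.1563 0.0281] [0.133 0.143 0.01 ]
side 280 198 (0.055, 0.075) 72 [0.5686 0.1977 0.0626] [0.5648 0.1887 0.0633] [0.056 0.087 0.016]
```

View pics/crops.png

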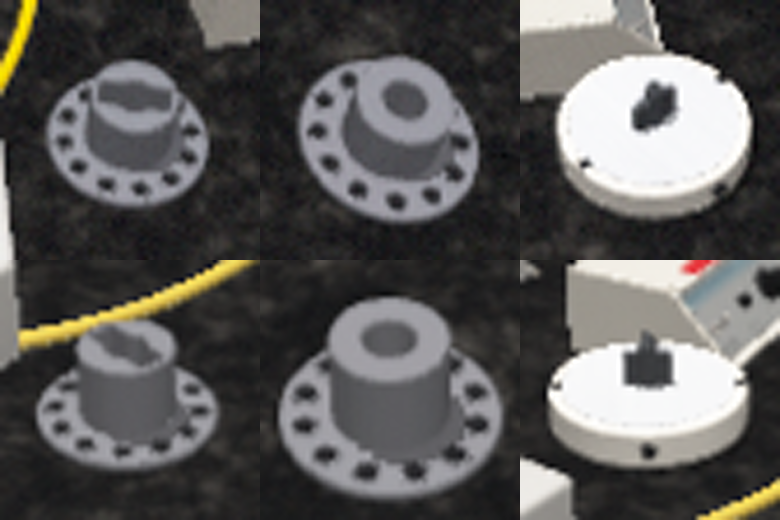

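The crop settles it. The carousel at scene (330,238) / side (288,245) has the slotted bore, and the one at (395,294) / (289,311) has a plain hole. The white turntable is at (268,192). Next I'll rectify the views to get the angles.

Run:
```python
from h import *
S={n:dict(np.load(n+"0.npz")) for n in["scene","side"]}
def ortho(s,cx,cy,z,half,N=260):
    g=np.linspace(-half,half,N)
    # image: col -> +x, row-> -y
    X,Y=np.meshgrid(cx+g,cy-g)
    P=np.stack([X,Y,np.full_like(X,z)],-1)@s["R"].T+s["t"]
    p=P@s["intrinsics"].T; m=(p[...,:2]/p[...,2:]).astype(np.float32)
    return cv2.remap(s["img"][:,:,::-1].copy(),m[...,0],m[...,1],cv2.INTER_CUBIC)
rows=[]
for n in S:
    r=[ortho(S[n],0.5145,-0.103,0.05,0.035),ortho(S[n],0.55,0.155,0.028,0.08),ortho(S[n],0.55,0.155,0.052,0.035)]
    for i in r: cv2.drawMarker(i,(130,130),(0,0,255),0,8)
    rows.append(np.hstack(r))
cv2.imwrite("pics/ortho.png",np.vstack(rows))
# plate fit
for n in S:
    P=cloud(S[n]); im=S[n]["img"].astype(int)
    m=(abs(P[...,2]-0.028)<0.006)&(np.hypot(P[...,0]-0.55,P[...,1]-0.155)<0.08)&(im.min(-1)>120)
    Q=P[m]; (c,r)=cv2.minEnclosingCircle((Q[:,:2]*1000).astype(np.float32).reshape(-1,1,2)); print(n,c,r)
    m=(abs(P[...,2]-0.050)<0.004)&(np.hypot(P[...,0]-0.5145,P[...,1]+0.103)<0.04)
    Q=P[m]; (c,r)=cv2.minEnclosingCircle((Q[:,:2]*1000).astype(np.float32).reshape(-1,1,2)); print(n,"hub",c,r)
    m=(abs(P[...,2]-0.006)<0.0025)&(np.hypot(P[...,0]-0.5145,P[...,1]+0.103)<0.056)&(im.min(-1)>85)
    Q=P[m]; (c,r)=cv2.minEnclosingCircle((Q[:,:2]*1000).astype(np.float32).reshape(-1,1,2)); print(n,"disc",c,r)
```

```text
scene (547.7409057617188, 159.34161376953125) 74.51193237304688
scene hub (513.8416137695312, -103.32339477539062) 29.047779083251953
scene disc (514.5377197265625, -102.60296630859375) 53.07646179199219
side (551.5452270507812, 158.0810089111328) 73.23119354248047
side hub (513.8819580078125, -102.5824203491211) 30.73204231262207
side disc (516.1661376953125, -102.4771728515625) 53.5081787109375
```

View pics/ortho.png

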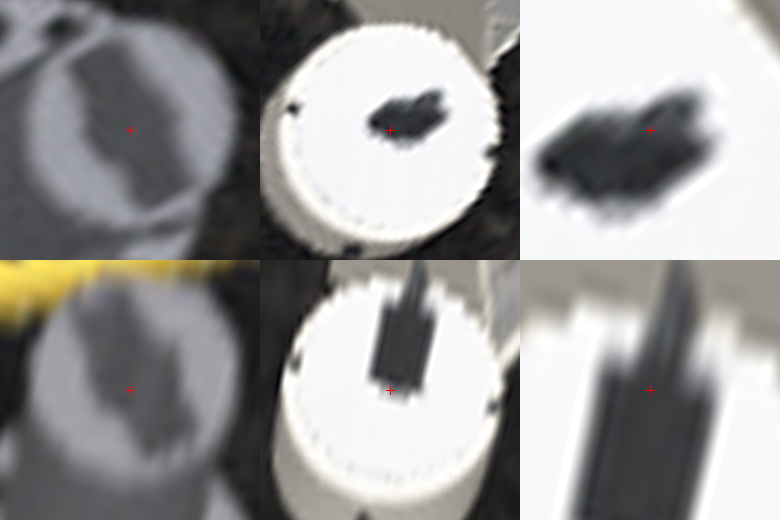

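Run:
```python
from h import *
S={n:dict(np.load(n+"0.npz")) for n in["scene","side","wrist"]}
w=S["wrist"]; print(np.round(w["R"],3),np.round(w["intrinsics"],1))
yaw=np.radians(-23.088);T=np.array([[np.cos(yaw),np.sin(yaw),0],[np.sin(yaw),-np.cos(yaw),0],[0,0,-1]])
c=-w["R"].T@w["t"]; print("cam in tool",T.T@(c-[.264,.62,.191]), np.round(w["R"]@T,3))
# height map 2cm
H={}
for n in["scene","side"]:
    P=cloud(S[n]); Z=S[n]["range_z"]; Q=P[Z>0]
    for x,y,z in Q:
        k=(int(x//.03),int(y//.03))
        if .2<x<.8 and -.3<y<.66: H.setdefault(k,[]).append(z)
xs=range(6,27)
print("y\\x",[round(i*.03,2) for i in xs])
for j in range(21,-11,-1):
    print(round(j*.03,2)," ".join("%4d"%(1000*np.percentile(H[(i,j)],98)) if (i,j) in H else "   ." for i in xs))
```

```text
[[-0.392 -0.92  -0.   ]
 [-0.884  0.377  0.276]
 [-0.254  0.109 -0.961]] [[364.5   0.  278.2]
 [  0.  364.5 205.1]
 [  0.    0.    1. ]]
cam in tool [ 0.07334135  0.0008534  -0.1934193 ] [[ 0.     1.     0.   ]
 [-0.961  0.    -0.276]
 [-0.276 -0.     0.961]]
y\x [0.18, 0.21, 0.24, 0.27, 0.3, 0.33, 0.36, 0.39, 0.42, 0.45, 0.48, 0.51, 0.54, 0.57, 0.6, 0.63, 0.66, 0.69, 0.72, 0.75, 0.78]
0.63    5  443  361  374  395  288  287  287    .    .    .   13    8    7    7  131  130  130  131  131  108
0.6  568  562  404  412  567  287  287  287  288    .    .   13   15   13    6    5    0    .    .    .    .
0.57  579  575  572  571  572  272  274  283  287  287    .    5    6   15   12    6    6    .    .    .    .
0.54  338  338  561  575    .    .  273  272  248  288  287    6    6   29   32   32   31    1    4    .    .
0.51  331  337  337  306    .    .    .  274  273    .  287    5    8   32   34   33   34   32    5    1    .
0.48   80  121  118  286  286    .    .    .  272  286  285    8   28   33   59   68   34   32   13    5    1
0.45  116  123  123  119  286  286    .    .  287  2
[... 2114 characters left out ...]
   87   88   88   89   89   88   63
-0.15    5    4    5    5    5   72   71    5    4    9   52   53   11    5    6   87   88   88   89   85   47
-0.18    4    5    5    5    5   72   73    5    5    5    7   10    6    6    5    6   88   88   88   40    6
-0.21    4    4    5    4    4   69   70    5    5    4    5    5    5    5    7   86   88   87   52    3   74
-0.24    4    5    4    4   28   30    5    5    4    5    4    4    5    5   87   88   89   89   87    .    2
-0.27    4    5    4    5   28   29    4    5    5    4    5    5    5   86   88   88   89   89   89   85    .
-0.3    4   90  124    5    4    4    5    4    8   10    5    5   87   89   88   88   89   89   88   84    4
```

Tall tanks (287 mm) stand along the way, so I'll lift about 0.2 m first and then cross.

jog_arm(
  targets="0 0 -0.05 0 0 0 1; 0 0 -0.11 0 0 0 1; 0 0 -0.17 0 0 0 1; 0 0 -0.2 0 0 0 1; 0 0 -0.2 0 0 0 1; 0.03 0.033 -0.2 0 0 0 1; 0.06 0.066 -0.2 0 0 0 1; 0.1 0.11 -0.2 0 0 -5 1",
)

```text
clock: 1.45
tool_pos: [0.3134, 0.4793, 0.3896]
orientation: [179.8, 0.0, -17.9]
force: [0.6, -0.0, 0.6]
opening: 0.0876
```

jog_arm(
  targets="0.036 0.048 0 0 0 -3 1; 0.072 0.096 0 0 0 -6 1; 0.108 0.144 0 0 0 -10 1; 0.144 0.192 0 0 0 -14 1; 0.18 0.24 0 0 0 -18 1; 0.216 0.288 0 0 0 -22 1; 0.252 0.336 0 0 0 -26 1; 0.288 0.384 0 0 0 -28 1",
)

```text
clock: 2.45
tool_pos: [0.4689, 0.0233, 0.39]
orientation: [179.9, 0.1, 10.2]
force: [0.5, 1.0, 0.5]
opening: 0.0873
```

jog_arm(
  targets="0.01 0.05 0.02 0 0 0 1; 0.02 0.1 0.05 0 0 0 1; 0.022 0.132 0.1 0 0 0 1; 0.022 0.132 0.15 0 0 0 1; 0.022 0.132 0.19 0 0 0 1; 0.022 0.132 0.19 0 0 0 1; 0.022 0.132 0.19 0 0 0 1; 0.022 0.132 0.19 0 0 0 1",
)

```text
clock: 3.45
tool_pos: [0.5148, -0.1029, 0.2021]
orientation: [179.9, -0.1, 10.2]
force: [-0.1, 0.0, 0.9]
opening: 0.0877
```

```bash
cat >> h.py <<'E'
def ortho(s,cx,cy,z,half,N=260):
    g=np.linspace(-half,half,N)
    X,Y=np.meshgrid(cx+g,cy-g)
    P=np.stack([X,Y,np.full_like(X,z)],-1)@s["R"].T+s["t"]
    p=P@s["intrinsics"].T; m=(p[...,:2]/p[...,2:]).astype(np.float32)
    return cv2.remap(s["img"][:,:,::-1].copy(),m[...,0],m[...,1],cv2.INTER_CUBIC)
E
python3 - <<'E'
from plant import telemetry, snapshot, models
from h import *
s=snapshot("wrist");np.savez("w1.npz",**s)
o=telemetry.get_obs();print(o["tool_pos"],o["orientation"])
for d in models.spot_point("slotted_carousel",s): print(d)
img=s["img"][:,:,::-1].copy()
a=ortho(s,.514,-.103,.05,.04,420)
cv2.drawMarker(a,(210,210),(0,0,255),0,12)
cv2.imwrite("pics/w1.png",np.hstack([cv2.resize(img,(380,285)).copy() if 0 else cv2.copyMakeBorder(cv2.resize(img,(380,285)),0,135,0,0,cv2.BORDER_CONSTANT),a]))
P=cloud(s);Z=s["range_z"]
m=(Z>0)&(abs(P[...,2]-.05)<.006)&(np.hypot(P[...,0]-.514,P[...,1]+.103)<.045);Q=P[m]
print("hub",Q.mean(0),cv2.minEnclosingCircle((Q[:,:2]*1000).astype(np.float32).reshape(-1,1,2)))
E
```

```text
[ 0.514633   -0.10291585  0.20191428] [ 1.79866601e+02 -6.02290479e-02  1.02086439e+01]
{'uv': [273.3, 169.5], 'conf': 0.7}
hub [ 0.51224559 -0.10231477  0.04985598] ((511.27239990234375, -102.6802978515625), 28.195858001708984)
```

View pics/w1.png

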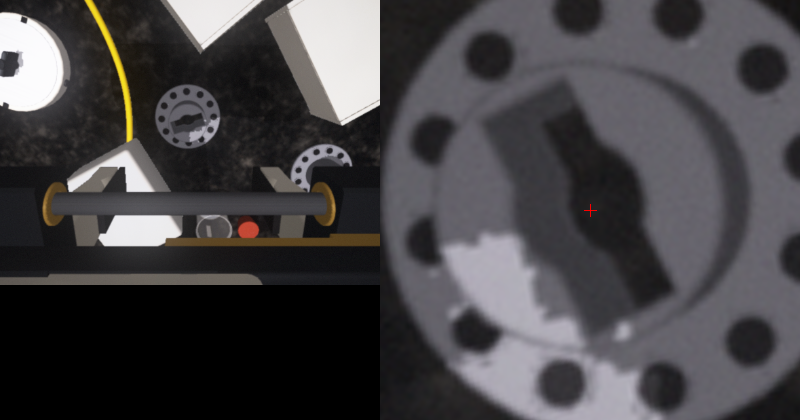

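Wrist view: the slotted bore sits directly under the gripper, with the slot running at about 115° in world axes. The plain carousel is well clear at lower right. I'll descend and grip.

jog_arm(
  targets="-0.002 0 0.04 0 0 0 1; -0.002 0 0.09 0 0 0 1; -0.002 0 0.13 0 0 0 1; -0.002 0 0.155 0 0 0 1; -0.002 0 0.17 0 0 0 1; -0.002 0 0.178 0 0 0 1; -0.002 0 0.178 0 0 0 1; -0.002 0 0.178 0 0 0 0.2",
)

```text
clock: 4.55
tool_pos: [0.5134, -0.1035, 0.0246]
orientation: [179.9, -0.1, 10.2]
force: [0.4, 0.0, -0.1]
opening: 0.0821
```

jog_arm(
  targets="0 0 0 0 0 0 -0.2; 0 0 0 0 0 0 -1; 0 0 0 0 0 0 -1; 0 0 0 0 0 0 -1; 0 0 0 0 0 0 -1; 0 0 0 0 0 0 -1; 0 0 0 0 0 0 -1; 0 0 0 0 0 0 -1",
)

```text
clock: 5.55
tool_pos: [0.5134, -0.1036, 0.0246]
orientation: [179.9, -0.1, 10.2]
force: [0.3, -1.2, 0.8]
opening: 0.0039
```

The opening is 4 mm where the hub is 56 mm, so something went wrong. I'll look before doing anything else.

Run:
```python
from plant import telemetry, snapshot, models
from h import *
o=telemetry.get_obs();print(o["tool_pos"],o["orientation"],o["opening"],o["force"])
a=[]
for n in["scene","side","wrist"]:
    s=snapshot(n);np.savez(n+"2.npz",**s);a.append(s["img"][:,:,::-1])
u,v=330,225
c1=cv2.resize(a[0][v-60:v+60,u-60:u+60],(390,390));c2=cv2.resize(a[1][180:300,230:350],(390,390))
cv2.imwrite("pics/g2.png",np.hstack([c1,c2]));cv2.imwrite("pics/g2w.png",a[2])
```

```text
[ 0.51343623 -0.10356878  0.02456654] [ 1.79861185e+02 -1.28060969e-01  1.02169502e+01] 0.003885353369791778 [ 0.25881529 -1.15785253  0.81772179]
```

View pics/g2.png

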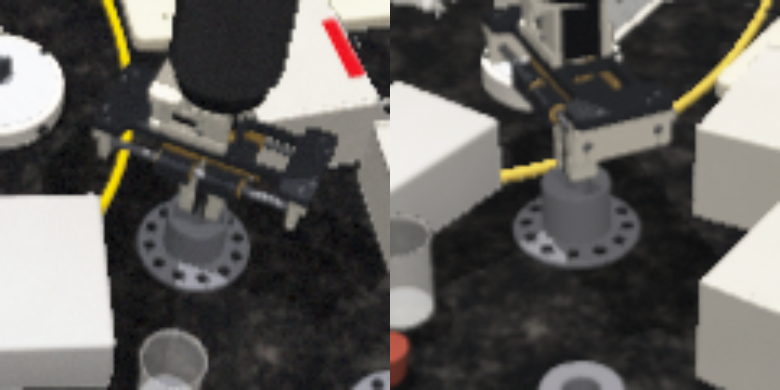

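View pics/g2w.png

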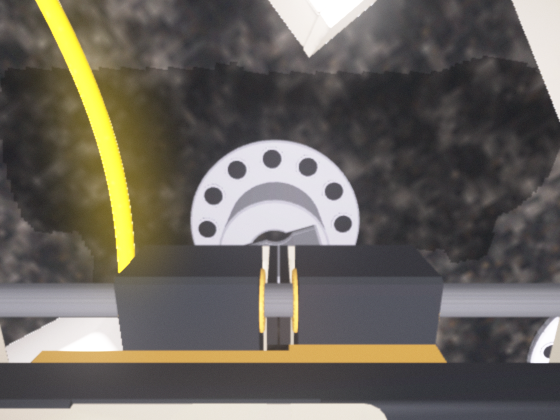

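Run:
```python
from h import *
from plant import ctrl
print([x for x in dir(ctrl) if x[0]!='_'])
a=[]
for n in["scene","side"]:
    s=dict(np.load(n+"2.npz"));P=cloud(s)
    u,v=np.round(proj(s,[.5134,-.1036,.05])).astype(int); print(n,u,v)
    r=22
    c=s["img"][v-r:v+r,u-r:u+r,::-1]; a.append(cv2.resize(c,(396,396),interpolation=cv2.INTER_CUBIC))
    for k,vv in enumerate(range(v-16,v+12,2)):
        print(vv,[tuple((P[vv,uu]*1000).astype(int)) for uu in range(u-6,u+7,3)])
cv2.imwrite("pics/g2z.png",np.hstack(a))
```

```text
['PlanningError', 'grip_depth']
scene 331 231
215 [(np.int64(478), np.int64(-94), np.int64(149)), (np.int64(485), np.int64(-99), np.int64(146)), (np.int64(505), np.int64(-98), np.int64(126)), (np.int64(493), np.int64(-113), np.int64(149)), (np.int64(492), np.int64(-122), np.int64(156))]
217 [(np.int64(476), np.int64(-95), np.int64(143)), (np.int64(476), np.int64(-104), np.int64(150)), (np.int64(486), np.int64(-108), np.int64(144)), (np.int64(484), np.int64(-118), np.int64(152)), (np.int64(489), np.int64(-124), np.int64(152))]
219 [(np.int64(471), np.int64(-98), np.int64(142)), (np.int64(477), np.int64(-105), np.int64(141)), (np.int64(483), np.int64(-111), np.int64(140)), (np.int64(480), np.int64(-120), np.int64(149)), (np.int64(483), np.int64(-128), np.int64(152))]
221 [(np.int64(498), np.int64(-86), np.int64(97)), (np.int64(501), np.int64(-94), np.int64(101)), (np.int64(503), np.int64(-102), np.int64(104)), (np.int64(477), np.int64(-123), np.int64(146)), (np.int64(478), np.int64(-131), np.int64(151))]
223 [(np.int64(563), np.int64(-57), np.int64(1)), (np.int64(500), np.int64(-96), n
[... 4975 characters left out ...]
, np.int64(-116), np.int64(43)), (np.int64(500), np.int64(-120), np.int64(44)), (np.int64(507), np.int64(-126), np.int64(47)), (np.int64(515), np.int64(-125), np.int64(45)), (np.int64(523), np.int64(-124), np.int64(43))]
244 [(np.int64(493), np.int64(-114), np.int64(36)), (np.int64(500), np.int64(-121), np.int64(39)), (np.int64(507), np.int64(-125), np.int64(41)), (np.int64(514), np.int64(-129), np.int64(42)), (np.int64(523), np.int64(-124), np.int64(37))]
246 [(np.int64(493), np.int64(-117), np.int64(31)), (np.int64(499), np.int64(-123), np.int64(34)), (np.int64(507), np.int64(-125), np.int64(34)), (np.int64(514), np.int64(-127), np.int64(34)), (np.int64(523), np.int64(-126), np.int64(32))]
```

View pics/g2z.png

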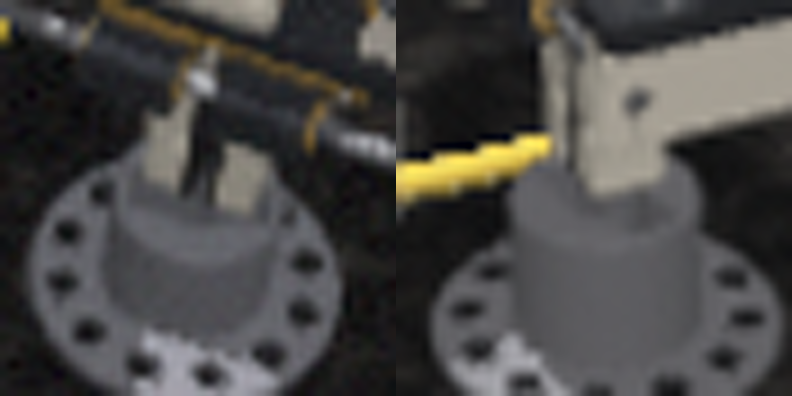

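Run:
```python
from h import *
for f,tp,yaw in [("wrist0",[.264,.62,.191],-23.09),("w1",[.5146,-.1029,.2019],10.2),("wrist2",[.5134,-.1036,.0246],10.2)]:
    s=dict(np.load(f+(".npz" if f!="wrist0" else ".npz")));P=cloud(s);Z=s["range_z"]
    y=np.radians(yaw);T=np.array([[np.cos(y),np.sin(y),0],[np.sin(y),-np.cos(y),0],[0,0,-1]])
    Q=(P-tp)@T
    m=(Z>0)&(Q[...,2]<.02)&(abs(Q[...,0])<.03)&(abs(Q[...,1])<.1)
    v,u=np.where(m);q=Q[m]
    i=np.argsort(-q[:,2])[:2000:250]
    print(f,m.sum(), [ (u[k],v[k],tuple((q[k]*1000).astype(int))) for k in i])
    for vv in range(240,300,6):
        print(vv,[tuple((Q[vv,uu]*1000).astype(int).tolist()) for uu in ((130,150,165,390,405,420) if f!="wrist2" else (255,268,285,300))])
```

```text
wrist0 65777 [(np.int64(436), np.int64(200), (np.int64(23), np.int64(83), np.int64(-9))), (np.int64(442), np.int64(193), (np.int64(29), np.int64(81), np.int64(-18))), (np.int64(430), np.int64(203), (np.int64(27), np.int64(72), np.int64(-28))), (np.int64(372), np.int64(267), (np.int64(-2), np.int64(45), np.int64(-36))), (np.int64(459), np.int64(211), (np.int64(26), np.int64(80), np.int64(-39))), (np.int64(376), np.int64(261), (np.int64(3), np.int64(45), np.int64(-41))), (np.int64(376), np.int64(274), (np.int64(-2), np.int64(45), np.int64(-43))), (np.int64(378), np.int64(257), (np.int64(6), np.int64(44), np.int64(-44)))]
240 [(-91, -181, 225), (-104, -169, 259), (-116, -159, 288), (34, 33, -94), (34, 37, -93), (34, 42, -93)]
246 [(-94, -177, 213), (9, -57, -39), (9, -50, -38), (9, 51, -39), (32, 38, -93), (32, 42, -93)]
252 [(-97, -173, 202), (8, -55, -44), (10, -48, -47), (10, 49, -47), (10, 55, -47), (-92, 162, 190)]
258 [(-100, -168, 190), (10, -52, -54), (9, -46, -52), (8, 48, -50), (9, 53, -52), (9, 60, -52)]
264 [(-103, -165, 181), (9, -51, -57), (8, -45, -56), (8, 47, -55), (10,
[... 2675 characters left out ...]
), np.int64(187), (np.int64(22), np.int64(42), np.int64(18)))]
240 [(-13, -14, 24), (-13, -5, 24), (-12, 5, 22), (-6, 13, 7)]
246 [(36, -5, -106), (8, -3, -38), (7, 3, -35), (36, 6, -107)]
252 [(36, -5, -110), (8, -3, -46), (7, 3, -42), (36, 6, -109)]
258 [(36, -4, -114), (8, -3, -52), (7, 3, -49), (36, 5, -114)]
264 [(36, -4, -117), (6, -3, -53), (7, 3, -55), (36, 5, -117)]
270 [(35, -4, -119), (7, -3, -61), (7, 3, -60), (36, 5, -120)]
276 [(36, -4, -123), (7, -3, -67), (6, 3, -65), (36, 5, -123)]
282 [(35, -4, -124), (7, -3, -70), (7, 3, -71), (35, 5, -125)]
288 [(34, -4, -125), (29, -1, -116), (29, 2, -115), (34, 5, -124)]
294 [(33, -4, -125), (28, -1, -116), (28, 2, -116), (71, 0, -193)]
```

The cause shows in the wrist depth: the real fingertips sit about 33 mm above the reported TCP (tool z ≈ -0.034). The jaws therefore closed above the hub, and nothing looks disturbed. I'll check that offset with the fixed cameras and confirm the carousel hasn't moved.

Run:
```python
from h import *
for f,tp,yaw in [("side0",[.264,.62,.191],-23.09),("scene0",[.264,.62,.191],-23.09)]:
    s=dict(np.load(f+".npz"));P=cloud(s);Z=s["range_z"]
    y=np.radians(yaw);T=np.array([[np.cos(y),np.sin(y),0],[np.sin(y),-np.cos(y),0],[0,0,-1]])
    Q=(P-tp)@T
    m=(Z>0)&(abs(Q[...,0])<.025)&(abs(Q[...,1])<.075)&(Q[...,2]<.05)&(Q[...,2]>-.12)
    q=Q[m]; print(f,m.sum(),np.round(np.sort(q[:,2])[-12:]*1000,0))
    k=q[q[:,2]>-.06]; print(np.round(k.min(0)*1000),np.round(k.max(0)*1000))
    u,v=proj(s,[.264,.62,.191]); print(u,v)
s=dict(np.load("side0.npz"));cv2.imwrite("pics/f.png",cv2.resize(s["img"][40:130,120:220,::-1],(600,540),interpolation=cv2.INTER_CUBIC))
for f in["scene2","side2"]:
    s=dict(np.load(f+".npz"));P=cloud(s);im=s["img"].astype(int)
    m=(abs(P[...,2]-0.006)<0.0025)&(np.hypot(P[...,0]-0.5145,P[...,1]+0.103)<0.056)&(im.min(-1)>85)
    Q=P[m];print(f,cv2.minEnclosingCircle((Q[:,:2]*1000).astype(np.float32).reshape(-1,1,2)))
```

```text
side0 144 [-48. -48. -47. -44. -43. -43. -43. -43. -41. -40. -40. -32.]
[-10.  49. -59.] [ 20.  75. -32.]
176.99108224348058 112.18840847037403
scene0 153 [-44. -43. -43. -43. -43. -42. -42. -41. -40. -39. -37. -37.]
[ -9.  54. -59.] [ 12.  63. -37.]
86.74737812180997 139.87958645671807
scene2 ((512.9568481445312, -103.18131256103516), 50.636112213134766)
side2 ((515.0985107421875, -104.34259796142578), 50.88967514038086)
```

View pics/f.png

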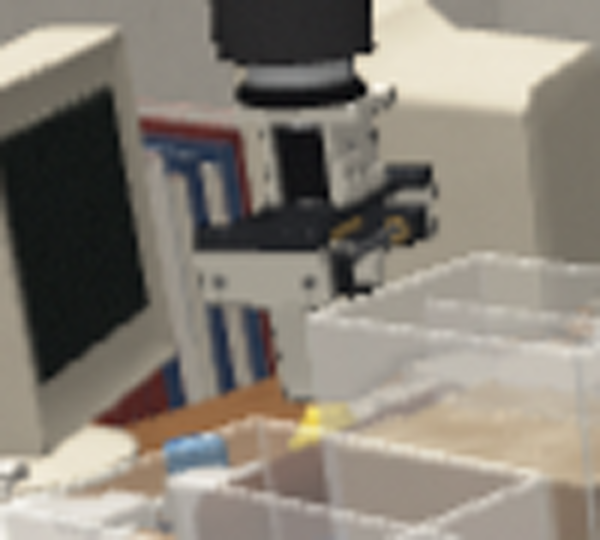

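Both fixed cameras agree that the tips are about 0.034 m above the reported TCP, and the disc is still at (0.514,-0.103). I'll open the jaws above the hub, lower another 35 mm and grip again.

jog_arm(
  targets="0 0 -0.005 0 0 0 1; 0 0 -0.005 0 0 0 1; 0 0 -0.005 0 0 0 1; 0 0 -0.005 0 0 0 1; 0 0 -0.005 0 0 0 1; 0 0 -0.005 0 0 0 1; 0 0 -0.005 0 0 0 1; 0 0 -0.005 0 0 0 1",
)

```text
clock: 6.7
tool_pos: [0.5134, -0.1035, 0.0295]
orientation: [179.9, -0.1, 10.2]
force: [-0.7, 0.7, 0.9]
opening: 0.0748
```

jog_arm(
  targets="-0.001 0 0.01 0 0 0 1; -0.001 0 0.02 0 0 0 1; -0.001 0 0.03 0 0 0 1; -0.001 0 0.036 0 0 0 1; -0.001 0 0.039 0 0 0 1; -0.001 0 0.039 0 0 0 0.5; -0.001 0 0.039 0 0 0 0; -0.001 0 0.039 0 0 0 -1",
)

```text
clock: 7.7
tool_pos: [0.5128, -0.1038, -0.0091]
orientation: [179.9, -0.2, 10.2]
force: [-0.3, 0.4, -0.4]
opening: 0.0632
```

jog_arm(
  targets="0 0 0 0 0 0 -1; 0 0 0 0 0 0 -1; 0 0 0 0 0 0 -1; 0 0 0 0 0 0 -1; 0 0 -0.005 0 0 0 -1; 0 0 -0.015 0 0 0 -1; 0 0 -0.03 0 0 0 -1; 0 0 -0.04 0 0 0 -1",
)

```text
clock: 8.7
tool_pos: [0.5133, -0.1036, 0.0324]
orientation: [179.9, -0.3, 10.2]
force: [-0.6, 0.4, -1.5]
opening: 0.0552
```

The hub is held at 55 mm opening and has been lifted. Now I'll raise it, turn about 52° and stop short of the turntable to look.

jog_arm(
  targets="0 0 -0.04 0 0 0 -1; 0 -0.01 -0.08 0 0 -6 -1; 0 -0.04 -0.1 0 0 -15 -1; 0.003 -0.08 -0.1 0 0 -24 -1; 0.006 -0.12 -0.1 0 0 -33 -1; 0.01 -0.15 -0.1 0 0 -42 -1; 0.01 -0.167 -0.1 0 0 -52 -1; 0.01 -0.167 -0.1 0 0 -52 -1",
)

```text
clock: 9.7
tool_pos: [0.4928, 0.0636, 0.1327]
orientation: [179.7, -0.1, 62.3]
force: [-0.1, -0.4, -1.0]
opening: 0.0548
```

Run:
```python
from plant import telemetry, snapshot, models
from h import *
s=snapshot("wrist");np.savez("w3.npz",**s)
o=telemetry.get_obs();print(o["tool_pos"],o["orientation"],o["opening"])
for d in models.spot_point("turntable",s)+models.spot_point("seat",s): print(d, back(s,*d["uv"],.0), back(s,*d["uv"],.028))
a=ortho(s,.55,.155,.028,.08,400)
cv2.drawMarker(a,(200,200),(0,0,255),0,12)
img=cv2.copyMakeBorder(cv2.resize(s["img"][:,:,::-1],(400,300)),0,100,0,0,cv2.BORDER_CONSTANT)
cv2.imwrite("pics/w3.png",np.hstack([img,a]))
P=cloud(s);Z=s["range_z"];im=s["img"].astype(int)
m=(Z>0)&(abs(P[...,2]-.028)<.005)&(np.hypot(P[...,0]-.55,P[...,1]-.155)<.075);Q=P[m]
print("plate",m.sum(),Q.mean(0),cv2.minEnclosingCircle((Q[:,:2]*1000).astype(np.float32).reshape(-1,1,2)))
```

```text
[0.4928665  0.06295562 0.13253924] [ 1.79692696e+02 -6.97060477e-02  6.21374748e+01] 0.054783241227425075
{'uv': [284.5, 58.4], 'conf': 0.6} [0.54661001 0.15590862 0.        ] [0.54471604 0.15352324 0.028     ]
{'uv': [291.0, 57.2], 'conf': 0.88} [0.55183932 0.15422158 0.        ] [0.54949614 0.15198112 0.028     ]
plate 20744 [0.54444231 0.14708027 0.02791912] ((548.006103515625, 153.4765167236328), 67.82943725585938)
```

View pics/w3.png

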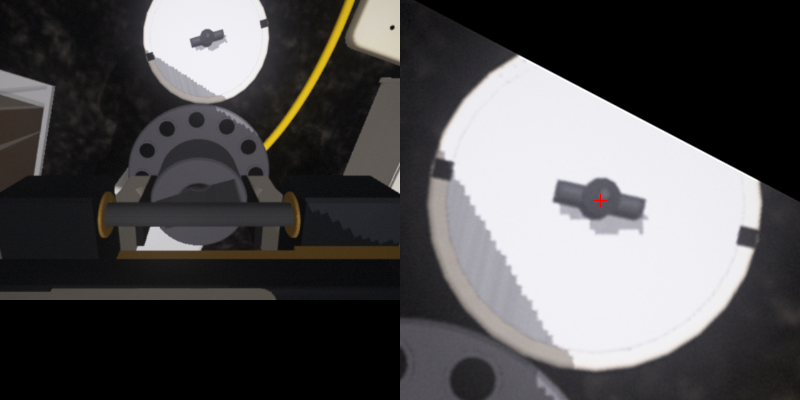

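Run:
```python
from h import *
s=dict(np.load("w3.npz"))
a=ortho(s,.493,.063,.1477,.06,400);b=ortho(s,.493,.063,.1917,.035,400)
cv2.drawMarker(a,(200,200),(0,0,255),0,12);cv2.drawMarker(b,(200,200),(0,0,255),0,12)
cv2.imwrite("pics/w3h.png",np.hstack([a,b]))
P=cloud(s);Z=s["range_z"]
d=np.hypot(P[...,0]-.493,P[...,1]-.063)
m=(Z>0)&(d<.06)&(abs(P[...,2]-.1477)<.004);Q=P[m]
print(m.sum(),np.median(Q[:,2]),cv2.minEnclosingCircle((Q[:,:2]*1000).astype(np.float32).reshape(-1,1,2)))
m=(Z>0)&(d<.035)&(abs(P[...,2]-.1917)<.004);Q=P[m]
print(m.sum(),np.median(Q[:,2]),cv2.minEnclosingCircle((Q[:,:2]*1000).astype(np.float32).reshape(-1,1,2)))
```

```text
11871 0.14792120507297496 ((491.85406494140625, 64.36038970947266), 51.939720153808594)
7038 0.19156810949882339 ((495.1157531738281, 67.85303497314453), 34.27286911010742)
```

View pics/w3h.png

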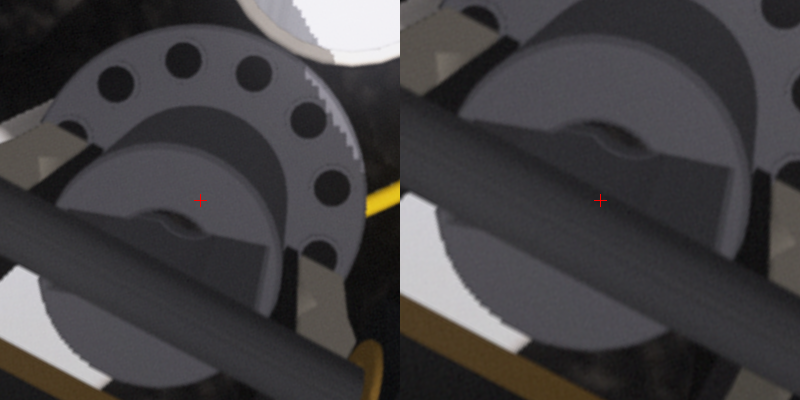

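The in-hand slot runs at -10.5° and the blade at -12.7°. The carousel centre is at (0.4919,0.0644) and the turntable at (0.548,0.1536). I'll move it above the spindle and check again.

jog_arm(
  targets="0.03 0.002 0 0 0 0 -1; 0.06 0.005 0 0 0 1 -1; 0.09 0.008 0 0 0 2 -1; 0.105 0.008 0 0 0 2 -1; 0.105 0.008 0.02 0 0 2 -1; 0.105 0.008 0.045 0 0 2 -1; 0.105 0.008 0.055 0 0 2 -1; 0.105 0.008 0.055 0 0 2 -1",
)

```text
clock: 10.85
tool_pos: [0.5492, 0.1504, 0.0771]
orientation: [179.7, 0.0, 60.0]
force: [-0.0, -0.3, -1.1]
opening: 0.055
```

Run:
```python
from plant import telemetry, snapshot, models
from h import *
o=telemetry.get_obs();print(o["tool_pos"],o["orientation"],o["opening"])
zt=o["tool_pos"][2]; hubz=zt+.0592; dz=zt+.0152
out=[];
S={n:snapshot(n) for n in["wrist","scene","side"]}
for n in S: np.savez(n+"4.npz",**S[n])
for n in S:
    s=S[n]
    P=cloud(s);Z=s["range_z"];d=np.hypot(P[...,0]-.548,P[...,1]-.1536)
    m=(Z>0)&(d<.06)&(abs(P[...,2]-dz)<.004);Q=P[m]
    if m.sum()>20: print(n,"disc",m.sum(),cv2.minEnclosingCircle((Q[:,:2]*1000).astype(np.float32).reshape(-1,1,2)))
    a=ortho(s,.548,.1536,dz,.06,265);b=ortho(s,.548,.1536,hubz,.035,265);c=ortho(s,.548,.1536,.028,.08,265)
    for i in(a,b,c): cv2.drawMarker(i,(132,132),(0,0,255),0,12)
    out.append(np.hstack([a,b,c]))
cv2.imwrite("pics/w4.png",out[0]);cv2.imwrite("pics/s4.png",np.vstack(out[1:]))
```

```text
[0.54916927 0.15044814 0.07712461] [1.79732914e+02 1.02475907e-02 6.00059958e+01] 0.05498129443281971
wrist disc 11898 ((548.2345581054688, 151.1436309814453), 51.84940719604492)
scene disc 244 ((549.018310546875, 150.0390167236328), 51.88918685913086)
side disc 128 ((548.5713500976562, 149.34754943847656), 52.88699722290039)
```

View pics/w4.png

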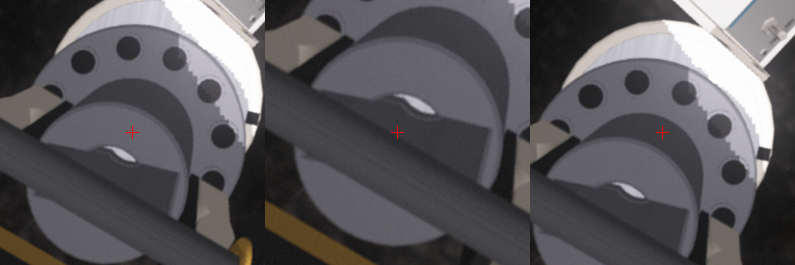

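View pics/s4.png

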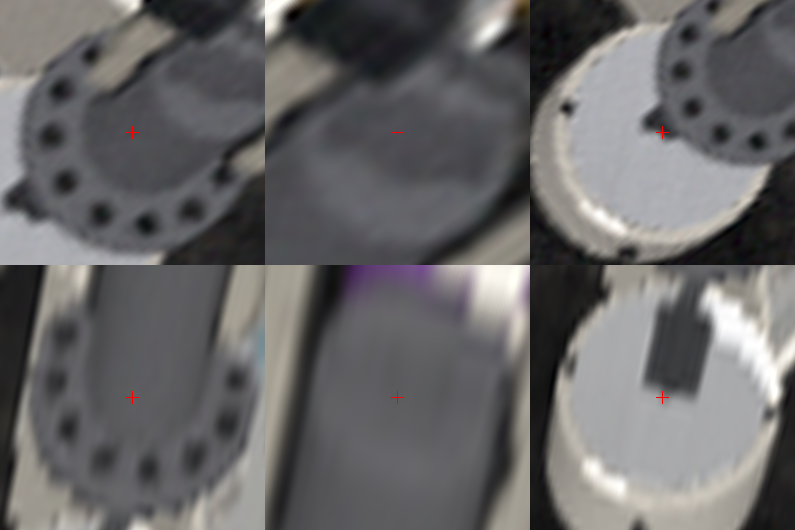

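Run:
```python
from h import *
a=[]
for f in["scene0","side0","w3"]:
    s=dict(np.load(f+".npz"))
    o=ortho(s,.55,.155,.028,.08,400)
    P=cloud(s);Z=s["range_z"]
    # points at plate height
    m=(Z>0)&(abs(P[...,2]-.028)<.0035)&(np.hypot(P[...,0]-.55,P[...,1]-.155)<.07)&(s["img"].min(-1)>100)
    Q=P[m]
    ang=np.degrees(np.arctan2(Q[:,1]-.155,Q[:,0]-.55));r=np.hypot(Q[:,1]-.155,Q[:,0]-.55)
    # outer per sector
    E=np.array([Q[(abs((ang-t+180)%360-180)<6)][np.argmax(r[(abs((ang-t+180)%360-180)<6)])][:2] for t in range(-180,180,12) if ((abs((ang-t+180)%360-180)<6)).sum()>3])
    from scipy.optimize import least_squares
    res=least_squares(lambda p:np.hypot(E[:,0]-p[0],E[:,1]-p[1])-p[2],[.55,.155,.068],loss="soft_l1",f_scale=.001)
    print(f,len(E),res.x.round(4),np.median(Q[:,2]))
    c=(int(200+(res.x[0]-.55)/.16*399),int(200-(res.x[1]-.155)/.16*399));cv2.circle(o,c,170,(0,0,255),1);cv2.circle(o,c,2,(0,0,255),-1)
    a.append(cv2.resize(o,(265,265)))
cv2.imwrite("pics/pl.png",np.hstack(a))
```

```text
scene0 30 [0.5499 0.1543 0.0675] 0.028902307901536375
side0 29 [0.5512 0.1533 0.0669] 0.02998636534895562
w3 30 [0.5452 0.1479 0.063 ] 0.027976156740841716
```

View pics/pl.png

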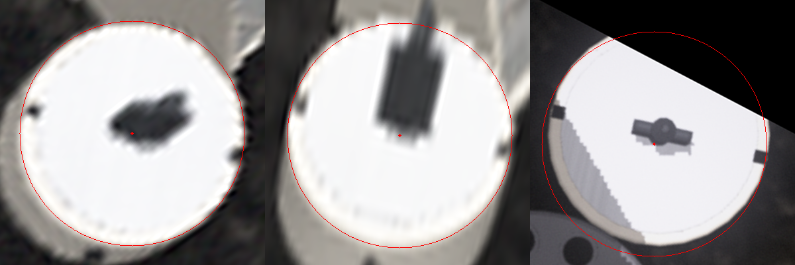

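jog_arm(
  targets="0.003 -0.001 0 0 0 0 -1; 0.003 -0.001 0 0 0 0 -1; 0.003 -0.001 0.008 0 0 0 -1; 0.003 -0.001 0.016 0 0 0 -1; 0.003 -0.001 0.024 0 0 0 -1; 0.003 -0.001 0.03 0 0 0 -1; 0.003 -0.001 0.034 0 0 0 -1; 0.003 -0.001 0.037 0 0 0 -1",
)

```text
clock: 12.0
tool_pos: [0.5511, 0.1544, 0.0412]
orientation: [179.7, -0.1, 60.0]
force: [-0.4, 0.3, -1.7]
opening: 0.055
```

jog_arm(
  targets="0 0 0.003 0 0 0 -1; 0 0 0.006 0 0 0 -1; 0 0 0.009 0 0 0 -1; 0 0 0.012 0 0 0 -1; 0 0 0.015 0 0 0 -1; 0 0 0.018 0 0 0 -1; 0 0 0.02 0 0 0 -1; 0 0 0.02 0 0 0 -1",
)

```text
clock: 13.0
tool_pos: [0.5511, 0.1543, 0.021]
orientation: [179.7, -0.1, 60.0]
force: [1.3, 0.1, -2.0]
opening: 0.0546
```

Run:
```python
from plant import telemetry, snapshot
from h import *
o=telemetry.get_obs();print(o["tool_pos"],o["orientation"],o["force"],o["moment"])
S={n:snapshot(n) for n in["wrist","scene","side"]}
zt=o["tool_pos"][2];w=S["wrist"]
P=cloud(w);Z=w["range_z"];d=np.hypot(P[...,0]-.5495,P[...,1]-.155)
m=(Z>0)&(d<.06)&(abs(P[...,2]-zt-.0152)<.006);Q=P[m];print("disc top z",np.median(Q[:,2]),cv2.minEnclosingCircle((Q[:,:2]*1000).astype(np.float32).reshape(-1,1,2)))
a=cv2.resize(S["scene"]["img"][150:240,220:320,::-1],(400,360),interpolation=2);b=cv2.resize(S["side"]["img"][140:230,230:330,::-1],(400,360),interpolation=2)
cv2.imwrite("pics/s5.png",np.hstack([a,b]))
```

```text
[0.55108237 0.15427824 0.02104645] [ 1.79661467e+02 -1.14388644e-01  6.00463582e+01] [ 1.30470953  0.14633571 -1.9732858 ] [-0.08288316 -0.03835692 -0.0426845 ]
disc top z 0.03634177577932693 ((549.856201171875, 154.4830780029297), 51.994140625)
```

View pics/s5.png

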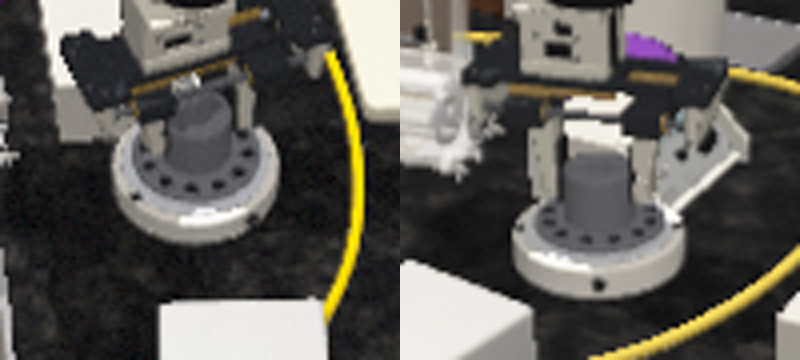

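It slid over the blade with no resistance and is about 2 mm above the plate. I'll lower the last bit and let go.

jog_arm(
  targets="0 0 0.001 0 0 0 -1; 0 0 0.0015 0 0 0 -1; 0 0 0.0015 0 0 0 -1; 0 0 0.0015 0 0 0 0; 0 0 0.0015 0 0 0 0.7; 0 0 0.0015 0 0 0 0.7; 0 0 0.0015 0 0 0 0.7; 0 0 0.0015 0 0 0 0.7",
)

```text
clock: 14.15
tool_pos: [0.5514, 0.1544, 0.0199]
orientation: [179.6, -0.2, 60.1]
force: [0.6, -0.3, -0.1]
opening: 0.0743
```

jog_arm(
  targets="0 0 0 0 0 0 0.7; 0 0 0 0 0 0 0.7; 0 0 -0.01 0 0 0 0.7; 0 0 -0.03 0 0 0 0.7; 0 0 -0.06 0 0 0 0.7; 0 0 -0.1 0 0 0 0.7; 0 0 -0.13 0 0 0 0.7; 0 0 -0.13 0 0 0 0.7",
)

```text
clock: 15.15
tool_pos: [0.5521, 0.1554, 0.1535]
orientation: [179.5, -0.4, 60.1]
force: [-0.0, -0.2, -0.7]
opening: 0.0745
```

Run:
```python
from plant import telemetry, snapshot
from h import *
S={n:snapshot(n) for n in["wrist","scene","side"]};w=S["wrist"]
P=cloud(w);Z=w["range_z"];d=np.hypot(P[...,0]-.5495,P[...,1]-.155)
for lo,hi in[(.030,.040),(.070,.085)]:
    m=(Z>0)&(d<.05)&(P[...,2]>lo)&(P[...,2]<hi);Q=P[m]
    A=np.c_[Q[:,:2]-Q[:,:2].mean(0),np.ones(len(Q))];c=np.linalg.lstsq(A,Q[:,2],rcond=None)[0]
    print(m.sum(),"z",np.median(Q[:,2]),"tilt deg",np.degrees(c[:2]))
W=w["img"][:,:,::-1];a=cv2.resize(W,(400,300))
b=cv2.resize(S["scene"]["img"][150:240,220:340,::-1],(400,300),interpolation=2);c=cv2.resize(S["side"]["img"][130:250,220:380,::-1],(400,300),interpolation=2)
e=cv2.resize(S["scene"]["img"][:,:,::-1],(400,300))
cv2.imwrite("pics/s6.png",np.vstack([np.hstack([a,b]),np.hstack([c,e])]))
```

```text
5575 z 0.0344226497649932 tilt deg [-0.04704411  0.00583981]
2797 z 0.07785686633168552 tilt deg [0.00167963 0.02232644]
```

View pics/s6.png

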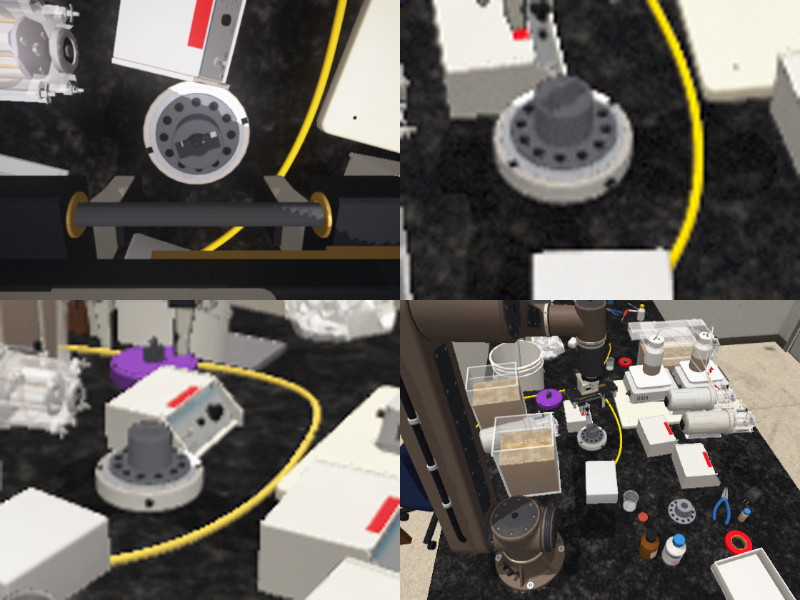

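The carousel lies flat: disc top at 34.4 mm and hub top at 77.9 mm, where 34 and 78 are expected, with no tilt. The blade lies inside the slots, the plain carousel hasn't moved, and the arm is clear.

```bash
python3 -c "
from plant import job
print(job.close_job())"
```

```text
the job is handed in; nothing more can be done
None
```

The slotted carousel is fitted upright on the white turntable with the blade in its slots, released, and the job was handed in at about 15.3 s.

**Last checks:** All passed.
- The disc top is at 34.4 mm and the hub top at 77.9 mm; seated values are 34 and 78. Tilt is under 0.1°.
- The arm is clear, with its fingertips more than 100 mm above the hub.
- The pictures show the plain carousel and the purple look-alike where they were.

**What went wrong or disagreed:**
- The first grasp missed. The jaws closed just above the hub because the real fingertips sit about 34 mm above the reported TCP. The carousel did not move, and the second grasp, made lower, held at 55 mm.
- The cameras disagreed by 2–3 mm on the offset between carousel and turntable, so I used a blend of the three. The carousel went on with under about 2.5 N reported at the wrist.

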